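# Swap the worn battery pack at the back of the dock

## Task

Swap the worn red-labelled battery pack at the back of the dock board for the fresh green-labelled one: first stand the blue and yellow packs that block it upright in the white side tray, then lay the red pack flat in the orange scrap tray and after that set the green pack in its place, centred and square on the white pad. Finally put the blue and yellow packs back upright, each centred and square on the pad of its own colour. Never tip the upright packs over or push the glass jar about, and leave everything released.

Things in the scene. Friction and masses are not known exactly. Their poses are not given: they have to be found in the camera images.
- pack_blue: upright slim tool-battery pack, black box with a blue band and blue top, standing on end: 75 (its x) x 40 (its y) x 110 mm tall, about 0.35 kg; grip it across the 40 mm, near the top. Origin: centre of its underside, z up. At the start it stands on the blue pad, its axes along the pad's, 14 mm from the pack behind it and 50 mm from its upright neighbour
- pack_yellow: upright slim tool-battery pack, black box with a yellow band and yellow top, standing on end: 75 (its x) x 40 (its y) x 110 mm tall, about 0.35 kg; grip it across the 40 mm, near the top. Origin: centre of its underside, z up. At the start it stands on the yellow pad, its axes along the pad's, 14 mm from the pack behind it and 50 mm from its upright neighbour
- pack_red: flat tool-battery pack, black box with a red label on top and sides: 48 (its x) x 120 (its y) x 40 mm high, about 0.4 kg; grip it across the 48 mm. Origin: centre of its underside, z up. At the start it lies on the white rear pad, its axes along the pad's, right behind the two upright packs, so that no finger fits in front of it until they are gone
- pack_green: flat tool-battery pack, black box with a green label on top and sides: 48 (its x) x 120 (its y) x 40 mm high, about 0.4 kg; grip it across the 48 mm. Origin: centre of its underside, z up. At the start it lies on a grey charger (100 x 150 mm, 20 mm high, flat top) that stands on a black rubber mat beside the scrap tray; its axes are along the scrap tray's
- pad_blue: thin blue pad, 87 (x) x 52 (y) x 3 mm, fixed on the dock board in front (robot's side) of the white pad; 6 mm of it shows round the pack on it. Origin: centre of its underside, so its top is 3 mm above; z up. The board is 175 mm square, 12 mm thick plywood. Place of the blue-banded pack. The blue and yellow pads lie side by side, 90 mm between centres, and which is left or right varies
- pad_yellow: thin yellow pad, 87 (x) x 52 (y) x 3 mm, fixed on the dock board in front (robot's side) of the white pad; 6 mm of it shows round the pack on it. Origin: centre of its underside, so its top is 3 mm above; z up. The board is 175 mm square, 12 mm thick plywood. Place of the yellow-banded pack. The blue and yellow pads lie side by side, 90 mm between centres, and which is left or right varies
- pad_rear: thin white pad, 60 (x) x 132 (y) x 3 mm, fixed at the back of the dock board; place of the flat pack in use. Its axes are parallel to those of the blue and yellow pads, whose centres lie 75.5 mm in front (-x) of it. Origin: centre of its underside, so its top is 3 mm above; z up
- park_tray: white open side tray for parking, fixed, 140 (x) x 190 (y) x 18 mm high outside, walls 4 mm, floor 4 mm thick. Origin: centre of its underside, z up. Room for both upright packs side by side along its y (for example 90 mm apart)
- scrap_tray: orange open scrap tray, fixed on the rubber mat, 110 (x) x 160 (y) x 18 mm high outside, walls 4 mm, floor 4 mm thick; a flat pack fits in it lengthwise along its y. Origin: centre of its underside, z up
- jar: closed glass screw jar with a steel cap, 48 mm across, 62 mm high, 0.15 kg, standing loose on the mat beside the scrap tray and the charger; to be left alone. Origin: centre of its underside, z up
Not all that is in view belongs to the job. What is shaped like the pack_green but pink or purple is not meant. What is shaped like the pack_red but pink is not meant.

How it is judged:
By the outcome, as a careful person would: the job done as asked, in the order asked, and still so for the second after the job is handed in, with the robot touching nothing.
It also fails if it takes over 144 s, if anything falls off the work surface, if the arm or the gripper's body presses on something with over 40 N, if the wrist force passes 120 N, or if a joint passes its speed limit or range.

## Robot

A 7-joint arm with a two-finger parallel gripper is mounted at the origin on the work surface. World frame = base frame: x ahead of the robot, y to its left, z up, the work surface at z = 0. Lengths are in m, angles in rad, forces in N, time in s.
With the tool pointing down it reaches from about 0.4 to 0.85 m from the base axis. Payload 10.4 kg.
Tool frame: the origin (TCP) lies midway between the tips of the shut fingers; the grasp point (between the pads) lies 19 mm behind it (manip.tcp_to_grasp is the distance from the TCP to the grasp point, in m); z points along the fingers, y is the line along which they close (so a half turn about z gives the same grasp; the last joint's range is limited). The gripper opens to 85 mm and grips with 20 to 120 N. Pads are 22 mm wide; open, the fingers measure 114 mm over their backs; the gripper's body (76 mm by 85 mm) begins 54 mm behind the grasp point. The pads swing forward as they close: fully open they stand 13 mm farther back than shut.
Start: joints at [1.18, 0.332, -0.065, 1.46, 0.022, 1.35, -0.088], TCP at [0.225, -0.583, 0.231] pointing down, gripper open.
Joint ranges: [-2.6, 2.6], [-0.5, 2.12], [-1.47, 1.34], [0.16, 2.42], [-1.27, 4.41], [0.06, 2.06], [-2.6, 2.6]. Speed limits (rad/s): [2.22, 2.22, 2.79, 2.79, 3.14, 3.14, 3.14].

## Interface

Orientations are given as a unit quaternion [x, y, z, w].
In Python, from workcell import manip gives the robot as it stands.
- The arm moves only by the shell command python3 -m jog 'ROWS' [FORCE]. ROWS is a JSON object of lists of equal length, an entry for each row: "offset": the shift along the world's x, y, z in m, a list of three; "yaw": the turn about the world's z in degrees; "jaw": the closure, from 0 (fully open) to 1 (shut). A call has 1 to 20 rows; each row shifts and turns the commanded pose from where the row before left it; what a row does not reach is not made up. A row lasts 1/12 s, in which the tool goes at most 41.7 mm and 7.16 degrees, less where a joint would pass 70% of its speed; a pose out of reach is approached as far as the arm can. A call is refused whole if a number of a shift passes 0.0417 or a number of a turn 7.16, either way. A call with a gripper value outside its range is refused whole. The fingers move at their own pace and stop on an object; FORCE is the grip in N (left out, the last holds). Time passes only in rows, so rows that do not move let the fingers close. It gives the time, the measured TCP pose, the force, the opening and the grip force at its end, in the units of the state.
- manip.get_obs(): the state, without advancing time (a new reading comes with each control period).
- manip.camera(name): name is "side" or "top"; returns a dict with "frame" (420x560x3 uint8, red, green, blue), "camera_matrix" (3x3 intrinsics, pixels), "eye" and "attitude" of the camera in the world. Camera axes: x right, y up, looking along -z (the intrinsics and any distortion apply to the point x, -y, -z); pixel columns grow to the right and rows downward; lengths in m; the calibration is good to about 2 mm. A picture is of the moment at which its call begins. There is no depth.
- manip.hand_in(): hands the job in; it is judged then, once.
Trained networks look in a picture, given as the dict that the camera call returned (one of the last four; its "shot" number tells which), for a name from the list of things; names that differ only in an ending like _2 or _b are one class to them, and where a whole thing is asked for, a point or a joint stands for the part that bears it (a point fixed in the world has none). Each returns a list of dicts, best first, with "score" (0 to 1); they miss things now and then, are a little off and sometimes report something else, mostly with a low value. They report only what shows in the picture. A call takes as long as a camera call. They do not tell look-alikes from the thing itself.
- manip.masks_of(picture, name): "region" (420x560 bool, what is visible of it).
- manip.tip_of(picture, name): "at" ([x, y, z] in m, in world coordinates, good to about 4 mm: a listed point, or the origin of a listed thing).
The state is a dict: "clock": time; "joint_pos": joint angles; "joint_velocities": joint speeds; "tau": joint torques, N m; "position": TCP position; "ee_rot": TCP orientation; "ft_force": force on the tool from outside, world axes, zero at the start; "torque": the same for the moment, N m; "grip_width": opening from 0.0 (shut) to 1.0 (fully open); "grasp_force": force on a finger pad.
Only numpy, scipy, OpenCV 4.12 (cv2) and the standard library are available. Lean on these libraries where they do the work, as an engineer would, in place of code of your own. Each camera call takes 0.05 s, during which the arm holds its last target. There are 200 camera calls.

## Working session

There is one attempt and no reset: what is moved stays moved. The work goes in short steps, Python scripts to look and compute and a shell command to move; the robot and the scene stay as the last step left them, time stands still between calls to the robot, and variables do not carry over. Pictures are saved under pics/ and viewed, at most 14 in all, crops included, and the job is handed in when it is done.

```bash
ls; mkdir -p pics; cat > h.py <<'E'
import numpy as np, cv2
from workcell import manip
from scipy.spatial.transform import Rotation as R
def rot(a):
    a=np.array(a,float)
    return a if a.shape==(3,3) else R.from_quat(a).as_matrix()
def proj(p,P):
    P=np.atleast_2d(P); c=(P-np.array(p['eye']))@rot(p['attitude']); K=np.array(p['camera_matrix'])
    q=np.c_[c[:,0],-c[:,1],-c[:,2]]@K.T; return q[:,:2]/q[:,2:]
def unproj(p,uv,z):
    uv=np.atleast_2d(uv); K=np.array(p['camera_matrix']); d=np.c_[uv,np.ones(len(uv))]@np.linalg.inv(K).T
    d=(d*[1,-1,-1])@rot(p['attitude']).T; e=np.array(p['eye']); return e+d*((z-e[2])/d[:,2])[:,None]
def save(p,n): cv2.imwrite('pics/'+n,p['frame'][:,:,::-1])
E
python3 - <<'E'
from h import *
t=manip.camera('top'); s=manip.camera('side'); save(t,'t0.png'); save(s,'s0.png')
print({k:v for k,v in t.items() if k!='frame'});print({k:v for k,v in s.items() if k!='frame'})
for n in 'pack_blue pack_yellow pack_red pack_green pad_blue pad_yellow pad_rear park_tray scrap_tray jar'.split():
    for p,l in((t,'T'),(s,'S')):
        print(n,l,[(np.round(r['at'],3).tolist(),round(r['score'],2)) for r in manip.tip_of(p,n)[:3]])
print(manip.get_obs()); print(manip.tcp_to_grasp)
E
```

```text
pics
{'camera_matrix': array([[537.68219378,   0.        , 276.6454718 ],
       [  0.        , 537.68219378, 207.94521742],
       [  0.        ,   0.        ,   1.        ]]), 'eye': array([ 0.27462212, -0.05824799,  1.60799401]), 'attitude': array([-0.05774863,  0.06688271,  0.70904221, -0.69960771]), 'shot': 1}
{'camera_matrix': array([[537.82679014,   0.        , 274.31959008],
       [  0.        , 537.82679014, 216.0064346 ],
       [  0.        ,   0.        ,   1.        ]]), 'eye': array([0.14192782, 1.03898995, 1.03153497]), 'attitude': array([-0.06891765,  0.41930537,  0.88890382, -0.17112382]), 'shot': 2}
pack_blue T [([0.527, -0.047, 0.014], 0.8)]
pack_blue S [([0.526, -0.048, 0.018], 0.7), ([0.524, 0.045, 0.014], 0.27)]
pack_yellow T [([0.519, 0.048, 0.014], 0.97)]
pack_yellow S [([0.522, 0.046, 0.015], 0.66)]
pack_red T [([0.749, -0.14, 0.002], 0.96), ([0.601, 0.004, 0.014], 0.92)]
pack_red S [([0.74, -0.136, -0.004], 0.94), ([0.6, 0.005, 0.016], 0.92)]
pack_green T [([0.409, -0.319, 0.024], 0.93), ([0.354, -0.06, -0.0], 0.77), ([0.395, -0.511, -0.004], 0.64)]
pack_gr
[... 623 characters left out ...]
s': array([ 1.18038571,  0.33218065, -0.0647135 ,  1.46009744,  0.02158379,
        1.3499026 , -0.08845803]), 'joint_velocities': array([ 0.00056011,  0.00058083,  0.00090002,  0.00231201, -0.00044392,
        0.00210771,  0.00066255]), 'tau': array([-6.92022259e-04, -6.25232148e+01,  4.85977647e-02, -3.91830218e+01,
        1.64911797e-02,  1.99200666e-03,  2.47708908e-05]), 'position': array([ 0.22477043, -0.58320615,  0.23135086]), 'ee_rot': array([9.83132053e-01, 1.82897138e-01, 2.91086059e-05, 4.75789328e-05]), 'ft_force': array([ 0.80622989,  0.16901396, -0.30544018]), 'torque': array([-0.0564475 , -0.01182524,  0.00124402]), 'grasp_force': 0.0, 'grip_width': 1.004829567956137}
0.0187
```

View images.

View pics/t0.png

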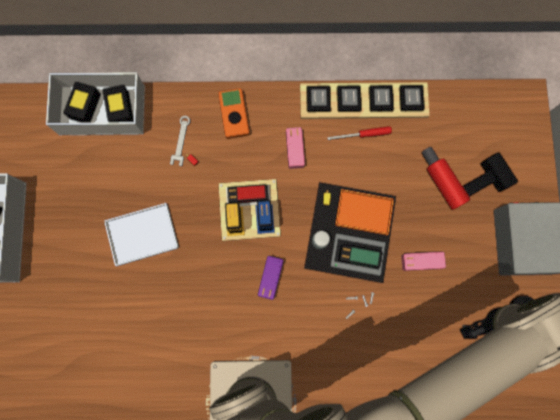

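View pics/s0.png

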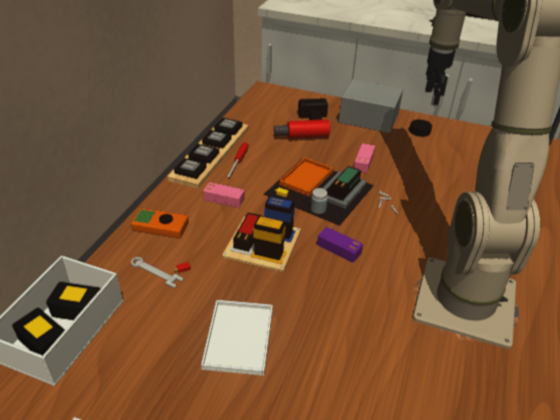

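```bash
cat > fit.py <<'E'
from h import *
from scipy.optimize import minimize
def box(x,y,a,z,dx,dy,h):
    c,s=np.cos(a),np.sin(a); P=np.array([[i*dx/2,j*dy/2,k] for i in(-1,1) for j in(-1,1) for k in(0,h)])
    return P@np.array([[c,s,0],[-s,c,0],[0,0,1]])+[x,y,z]
def sil(p,boxes,S=4):
    m=np.zeros((420*S,560*S),np.uint8)
    for b in boxes:
        uv=((proj(p,b)+.5)*S-.5).astype(np.float32); cv2.fillConvexPoly(m,np.round(cv2.convexHull(uv)).astype(np.int32),1)
    return cv2.resize(m.astype(np.float32),(560,420),interpolation=cv2.INTER_AREA)
def getmask(p,n,at):
    rs=manip.masks_of(p,n); best=None;bd=40
    u=proj(p,at)[0]
    for r in rs:
        ys,xs=np.nonzero(r['region']); d=np.hypot(xs.mean()-u[0],ys.mean()-u[1])
        if d<bd: bd=d;best=r['region']
    return best
def fit(model,data,x0):
    # model(x)->boxes ; data list of (pic,mask)
    def f(x): 
        t=0
        for p,m in data:
            s=sil(p,model(x)); t-=np.minimum(s,m).sum()/np.maximum(s,m).sum()
        return t
    X=np.array([x0]+[np.array(x0)+d for d in np.diag([.006,.006,.06])])
    r=minimize(f,x0,method='Nelder-Mead',options=dict(initial_simplex=X,xatol=1e-4,fatol=1e-5)); return r.x,-r.fun/len(data)
def dock(x):  # x,y,yaw of rear pad; yellow at +y
    X,Y,a=x; c,s=np.cos(a),np.sin(a); w=lambda u,v:(X+c*u-s*v,Y+s*u+c*v)
    return {'pack_red':box(X,Y,a,.015,.048,.12,.04),'pack_yellow':box(*w(-.0755,.045),a,.015,.075,.04,.11),'pack_blue':box(*w(-.0755,-.045),a,.015,.075,.04,.11)}
E
python3 - <<'E'
from fit import *
pics=[manip.camera('top'),manip.camera('side')]
def data(names,ats):
    out=[]
    for p in pics:
        ms=[getmask(p,n,a) for n,a in zip(names,ats)]
        print(names,[None if m is None else int(m.sum()) for m in ms])
        if all(m is not None for m in ms): out.append((p,np.any(ms,0).astype(float)))
    return out
over=[]
def go(nm,model,d,x0):
    for dd in ([d] if len(d)<2 else [d,d[:1],d[1:]]):
        x,q=fit(model,dd,x0); print(nm,np.round(x,4),'yawdeg',round(np.degrees(x[2]),2),round(q,3))
        if dd is d: over.append(model(x))
go('dock',lambda x:list(dock(x).values()),data(['pack_red','pack_yellow','pack_blue'],[(.6,.004,.03),(.52,.047,.07),(.525,-.047,.07)]),[.6,.004,.03])
go('park',lambda x:[box(*x,0,.14,.19,.018)],data(['park_tray'],[(.487,.328,.01)]),[.487,.328,.2])
go('scrap',lambda x:[box(*x,0,.11,.16,.018)],data(['scrap_tray'],[(.545,-.344,.01)]),[.545,-.344,-.1])
go('green',lambda x:[box(*x,.022,.048,.12,.04)],data(['pack_green'],[(.41,-.32,.04)]),[.41,-.32,-.1])
for p,n in zip(pics,'ts'):
    S=4; im=cv2.resize(p['frame'],None,fx=S,fy=S,interpolation=cv2.INTER_CUBIC)
    for bs in over:
        for b in bs:
            uv=np.round((proj(p,b)+.5)*S-.5).astype(int)
            for i,j in((0,1),(2,3),(4,5),(6,7),(0,2),(1,3),(4,6),(5,7),(0,4),(1,5),(2,6),(3,7)): cv2.line(im,tuple(map(int,uv[i])),tuple(map(int,uv[j])),(0,255,255),1)
    save({'frame':im},n+'1big.png')
im=cv2.imread('pics/t1big.png'); cv2.imwrite('pics/t1a.png',im[680:1160,400:1180]); cv2.imwrite('pics/t1b.png',im[700:1160,1180:1640])
E
```

```text
['pack_red', 'pack_yellow', 'pack_blue'] [672, 478, 500]
['pack_red', 'pack_yellow', 'pack_blue'] [None, 1172, 744]
dock [0.6006 0.0052 0.0547] yawdeg 3.13 0.928
['park_tray'] [3066]
['park_tray'] [4273]
park [0.4864 0.3249 0.2754] yawdeg 15.78 0.975
park [0.4872 0.3251 0.2625] yawdeg 15.04 0.973
park [0.486  0.3248 0.2771] yawdeg 15.88 0.98
['scrap_tray'] [None]
['scrap_tray'] [1201]
scrap [ 0.5446 -0.3459 -0.2081] yawdeg -11.92 0.957
['pack_green'] [768]
['pack_green'] [549]
green [ 0.4098 -0.3199 -0.186 ] yawdeg -10.66 0.899
green [ 0.4097 -0.3202 -0.1944] yawdeg -11.14 0.955
green [ 0.4094 -0.3195 -0.151 ] yawdeg -8.65 0.85
```

View pics/t1a.png

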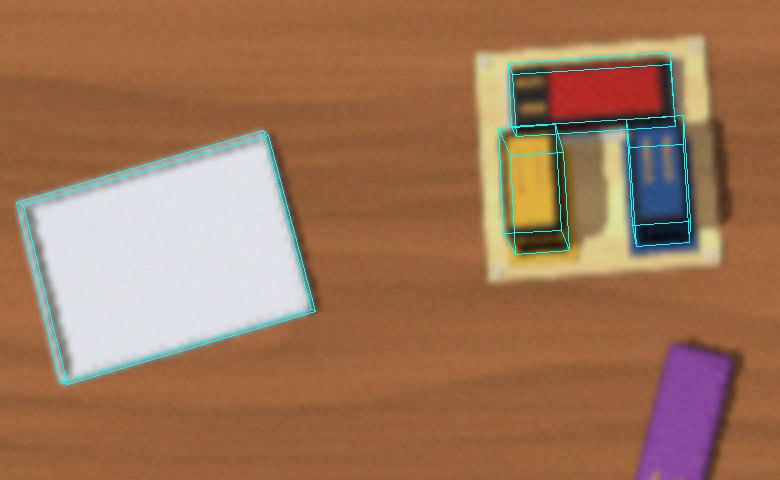

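View pics/t1b.png

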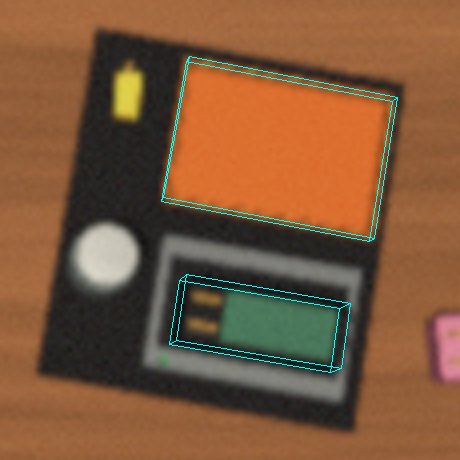

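```bash
python3 - <<'E'
from fit import *
p=manip.camera('top')
def px(c,o): return (np.array(c,float)+o+.5)/4-.5
c=unproj(p,px([(475,53),(703,37),(720,263),(490,282)],(400,680)),.012)
print(np.round(c,4)); m=c.mean(0)
for i in range(4):
    d=c[(i+1)%4]-c[i]; print(np.linalg.norm(d).round(4),np.degrees(np.arctan2(d[1],d[0])).round(2))
# cream-colour segmentation for a robust rectangle
S=cv2.cvtColor(p['frame'],cv2.COLOR_RGB2HSV); 
roi=p['frame'][165:260,210:290].astype(int); print('board centre',m, 'sample', p['frame'][190,222],p['frame'][230,285])
g=(p['frame'].astype(int)[:,:,2]>115).astype(np.uint8); g[:165]=0;g[255:]=0;g[:,:205]=0;g[:,290:]=0
cs,_=cv2.findContours(g,cv2.RETR_EXTERNAL,cv2.CHAIN_APPROX_NONE); q=np.vstack(cs)[:,0]
w=unproj(p,q,.012)[:,:2]; r=cv2.minAreaRect((w*1000).astype(np.float32)); print(r)
a=np.radians(3.2)
# jar, mat
j=manip.masks_of(p,'jar'); 
print('jar',unproj(p,px([(107,254)],(1180,700)),.062), 'yellow thing',unproj(p,px([(128,95)],(1180,700)),.01))
ch=unproj(p,px([(165,237),(362,268),(343,402),(145,366)],(1180,700)),.022);print('charger',ch.round(4),ch.mean(0)); d=ch[1]-ch[0];print(np.degrees(np.arctan2(-d[0],d[1])*1))
d=unproj(p,px([(188,58),(397,98),(373,241),(162,200)],(1180,700)),.018); print('scrap',d.mean(0),d.round(4))
print('red label', unproj(p,px([(548,76),(660,66),(664,113),(552,124)],(400,680)),.055).round(4))
print('yellow top',unproj(p,px([(502,136),(552,132),(560,228),(512,232)],(400,680)),.125).round(4))
print('blue top',unproj(p,px([(628,132),(682,126),(686,216),(637,220)],(400,680)),.125).round(4))
E
```

```text
[[ 0.6386  0.0948  0.012 ]
 [ 0.6491 -0.0784  0.012 ]
 [ 0.4758 -0.0887  0.012 ]
 [ 0.4637  0.0829  0.012 ]]
0.1736 -86.55
0.1736 -176.61
0.172 94.01
0.1753 3.91
board centre [0.55679722 0.00262885 0.012     ] sample [223 203 140] [162 103  62]
((579.1396484375, -18.353973388671875), (212.75723266601562, 218.47109985351562), 3.574981212615967)
jar [[ 0.45987758 -0.20850277  0.062     ]] yellow thing [[ 0.58708246 -0.23301279  0.01      ]]
charger [[ 0.4768 -0.2559  0.022 ]
 [ 0.4518 -0.4016  0.022 ]
 [ 0.3531 -0.3827  0.022 ]
 [ 0.3815 -0.238   0.022 ]] [ 0.41578726 -0.31956081  0.022     ]
170.2370275096554
scrap [ 0.54294274 -0.34519387  0.018     ] [[ 0.6135 -0.2785  0.018 ]
 [ 0.5807 -0.4354  0.018 ]
 [ 0.4723 -0.4117  0.018 ]
 [ 0.5052 -0.2551  0.018 ]]
red label [[ 0.6108  0.0368  0.055 ]
 [ 0.6174 -0.0458  0.055 ]
 [ 0.582  -0.0484  0.055 ]
 [ 0.5747  0.034   0.055 ]]
yellow top [[0.5531 0.0648 0.125 ]
 [0.5555 0.0298 0.125 ]
 [0.4875 0.0244 0.125 ]
 [0.4851 0.0577 0.125 ]]
blue top [[ 0.5548 -0.0235  0.125 ]
 [ 0.5587 -0.0614  0.125 ]
 [ 0.4948 -0.0634  0.125 ]
 [ 0.4924 -0.0292  0.125 ]]
```

```bash
python3 -m jog '{"offset":[[0.0165,0.0349,0],[0.0165,0.0349,0],[0.0165,0.0349,0],[0.0165,0.0349,0],[0.0165,0.0349,0],[0.0165,0.0349,0],[0.0165,0.0349,0],[0.0165,0.0349,0],[0.0165,0.0349,0],[0.0165,0.0349,0],[0.0165,0.0349,0],[0.0165,0.0349,0],[0.0165,0.0349,0],[0.0165,0.0349,0],[0.0165,0.0349,0],[0.0165,0.0349,0],[0.0165,0.0349,0],[0.0165,0.0349,0],[0,0,0],[0,0,0]],"yaw":[-0.972,-0.972,-0.972,-0.972,-0.972,-0.972,-0.972,-0.972,-0.972,-0.972,-0.972,-0.972,-0.972,-0.972,-0.972,-0.972,-0.972,-0.972,0,0],"jaw":[0,0,0,0,0,0,0,0,0,0,0,0,0,0,0,0,0,0,0,0]}' 60
```

```text
clock: 3.57
position: [0.522, 0.0475, 0.2312]
ee_rot: [0.999, 0.033, -0.0, -0.001]
ft_force: [0.4, -0.7, 0.3]
grip_width: 0.999
grasp_force: 0.0
```

```bash
python3 -m jog '{"offset":[[0,0,-0.029],[0,0,-0.029],[0,0,-0.029],[0,0,-0.029],[0,0,-0.029],[0,0,0],[0,0,0],[0,0,0],[0,0,0]],"yaw":[0,0,0,0,0,0,0,0,0],"jaw":[0,0,0,0,0,0,0,0,0]}'; python3 - <<'E'
from fit import *
p=manip.camera('top'); save({'frame':cv2.resize(p['frame'][150:270,190:310],None,fx=5,fy=5,interpolation=cv2.INTER_CUBIC)},'t2.png')
o=manip.get_obs();print(o['position'],R.from_quat(o['ee_rot']).as_matrix().round(3))
E
```

```text
clock: 4.32
position: [0.5231, 0.0447, 0.0885]
ee_rot: [1.0, 0.031, 0.002, 0.0]
ft_force: [0.1, -0.7, -0.3]
grip_width: 1.0
grasp_force: 0.0
[0.52298091 0.04481025 0.08833374] [[ 0.998  0.062  0.003]
 [ 0.062 -0.998 -0.   ]
 [ 0.003  0.001 -1.   ]]
```

View pics/t2.png

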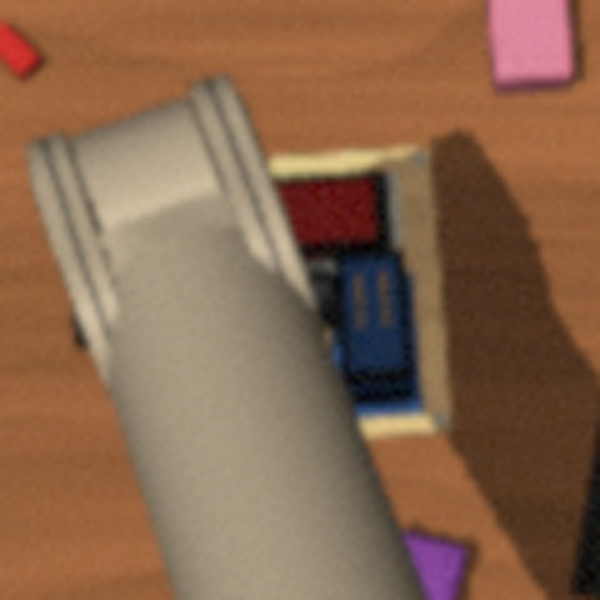

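```bash
python3 -m jog '{"offset":[[0,0,0],[0,0,0],[0,0,0],[0,0,0],[0,0,0],[0,0,0],[0,0,0],[0,0,0],[0,0,0],[0,0,0]],"yaw":[0,0,0,0,0,0,0,0,0,0],"jaw":[0.3,0.4,0.5,0.6,0.7,0.8,1,1,1,1]}' 60
```

```text
clock: 5.2
position: [0.5221, 0.0449, 0.0868]
ee_rot: [1.0, 0.031, 0.0, 0.0]
ft_force: [-0.2, -0.8, 6.0]
grip_width: 0.465
grasp_force: 61.4
```

```bash
python3 -m jog '{"offset":[[0,0,0.01],[0,0,0.02],[0,0,0.04],[0,0,0.04],[-0.0053,0.0359,0],[-0.0053,0.0359,0],[-0.0053,0.0359,0],[-0.0053,0.0359,0],[-0.0053,0.0359,0],[-0.0053,0.0359,0],[-0.0053,0.0359,0],[-0.0053,0.0359,0],[-0.0053,0.0363,0],[0,0,0],[0,0,0],[0,0,0]],"yaw":[0,0,0,0,1.31,1.31,1.31,1.31,1.31,1.31,1.31,1.31,1.31,0,0,0],"jaw":[1,1,1,1,1,1,1,1,1,1,1,1,1,1,1,1]}'
python3 - <<'E'
from h import *
p=manip.camera('side'); save({'frame':cv2.resize(p['frame'][150:400,150:450],None,fx=2.4,fy=2.4)},'s3.png')
E
```

```text
clock: 6.53
position: [0.4737, 0.368, 0.1959]
ee_rot: [0.991, 0.134, -0.001, 0.001]
ft_force: [-0.3, 0.1, -4.2]
grip_width: 0.461
grasp_force: 62.9
```

View pics/s3.png

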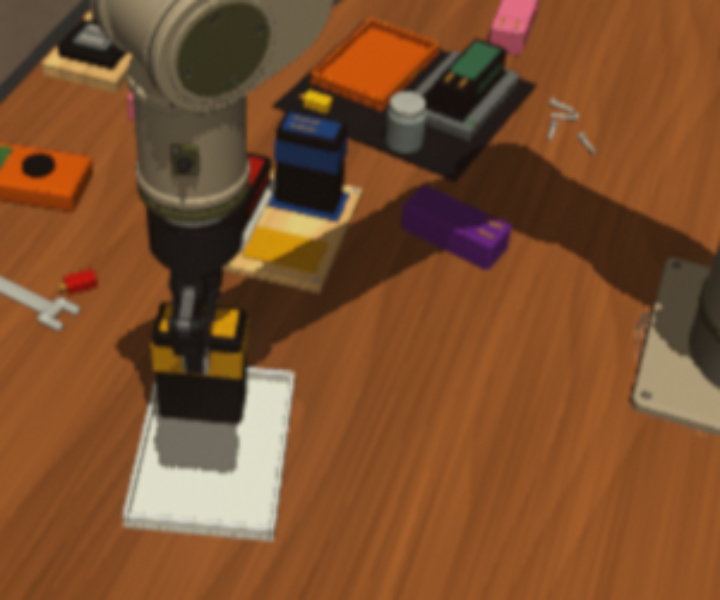

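```bash
python3 -m jog '{"offset":[[0,0,-0.02],[0,0,-0.03],[0,0,-0.03],[0,0,-0.02],[0,0,-0.01],[0,0,-0.005],[0,0,-0.002],[0,0,0],[0,0,-0.001],[0,0,-0.001],[0,0,-0.001],[0,0,0],[0,0,0]],"yaw":[0,0,0,0,0,0,0,0,0,0,0,0,0],"jaw":[1,1,1,1,1,1,1,1,1,1,1,1,1]}'
```

```text
clock: 7.67
position: [0.4741, 0.3685, 0.0765]
ee_rot: [0.991, 0.134, 0.0, 0.0]
ft_force: [-0.3, -0.1, -4.2]
grip_width: 0.463
grasp_force: 62.8
```

```bash
python3 -m jog '{"offset":[[0,0,-0.0008],[0,0,0],[0,0,-0.0007],[0,0,0],[0,0,0]],"yaw":[0,0,0,0,0],"jaw":[1,1,1,1,1]}'
```

```text
clock: 8.08
position: [0.4743, 0.3687, 0.0759]
ee_rot: [0.991, 0.134, 0.0, 0.0]
ft_force: [-1.9, -3.2, 6.3]
grip_width: 0.459
grasp_force: 64.3
```

```bash
python3 -m jog '{"offset":[[0,0,0],[0,0,0],[0,0,0],[0,0,0],[0,0,0.01],[0,0,0.035],[0,0,0.04],[0,0,0.04]],"yaw":[0,0,0,0,0,0,0,0],"jaw":[0.4,0.2,0,0,0,0,0,0]}'; python3 -m jog '{"offset":[[0.00488,-0.0376,0],[0.00488,-0.0376,0],[0.00488,-0.0376,0],[0.00488,-0.0376,0],[0.00488,-0.0376,0],[0.00488,-0.0376,0],[0.00488,-0.0376,0],[0.00488,-0.0376,0],[0.00488,-0.0376,0],[0.00488,-0.0376,0],[0.00488,-0.0376,0],[0,0,0],[0,0,0],[0,0,0]],"yaw":[-1.073,-1.073,-1.073,-1.073,-1.073,-1.073,-1.073,-1.073,-1.073,-1.073,-1.073,0,0,0],"jaw":[0,0,0,0,0,0,0,0,0,0,0,0,0,0]}'
```

```text
clock: 8.75
position: [0.4735, 0.3684, 0.2017]
ee_rot: [0.991, 0.134, -0.001, 0.0]
ft_force: [1.2, 0.9, -0.3]
grip_width: 1.002
grasp_force: 0.0
clock: 9.92
position: [0.5278, -0.0444, 0.2004]
ee_rot: [1.0, 0.031, 0.0, -0.0]
ft_force: [-0.9, 0.6, 0.1]
grip_width: 1.001
grasp_force: 0.0
```

Descend 0.114 to the blue pack; close.

```bash
python3 -m jog '{"offset":[[0,0,-0.03],[0,0,-0.03],[0,0,-0.03],[0,0,-0.02],[0,0,-0.004],[0,0,0],[0,0,0],[0,0,0],[0,0,0],[0,0,0],[0,0,0],[0,0,0],[0,0,0],[0,0,0],[0,0,0]],"yaw":[0,0,0,0,0,0,0,0,0,0,0,0,0,0,0],"jaw":[0,0,0,0,0,0,0,0.3,0.4,0.5,0.7,1,1,1,1]}' 60
python3 - <<'E'
from h import *
o=manip.get_obs();print(o['position'],o['ft_force'])
p=manip.camera('side'); save({'frame':cv2.resize(p['frame'][180:360,190:330],None,fx=4,fy=3.3)},'s4.png')
p=manip.camera('top'); save(p,'t4.png')
E
```

```text
clock: 11.17
position: [0.5284, -0.0451, 0.0867]
ee_rot: [1.0, 0.031, 0.001, 0.0]
ft_force: [-0.5, -0.1, 6.8]
grip_width: 0.458
grasp_force: 61.4
[ 0.52839335 -0.04509667  0.08674795] [-0.52441952 -0.1395331   6.75795098]
```

```bash
python3 -m jog '{"offset":[[0,0,0.01],[0,0,0.02],[0,0,0.04],[0,0,0.04],[-0.00336,0.03633,0],[-0.00336,0.03633,0],[-0.00336,0.03633,0],[-0.00336,0.03633,0],[-0.00336,0.03633,0],[-0.00336,0.03633,0],[-0.00336,0.03633,0],[-0.00336,0.03633,0],[-0.00336,0.03633,0],[0,0,0],[0,0,0],[0,0,0]],"yaw":[0,0,0,0,1.31,1.31,1.31,1.31,1.31,1.31,1.31,1.31,1.31,0,0,0],"jaw":[1,1,1,1,1,1,1,1,1,1,1,1,1,1,1,1]}'
python3 -m jog '{"offset":[[0,0,-0.02],[0,0,-0.03],[0,0,-0.03],[0,0,-0.02],[0,0,-0.01],[0,0,-0.005],[0,0,-0.002],[0,0,0],[0,0,-0.001],[0,0,-0.001],[0,0,-0.001],[0,0,-0.001],[0,0,0],[0,0,0]],"yaw":[0,0,0,0,0,0,0,0,0,0,0,0,0,0],"jaw":[1,1,1,1,1,1,1,1,1,1,1,1,1,1]}'
```

```text
clock: 12.6
position: [0.4973, 0.2814, 0.1957]
ee_rot: [0.991, 0.134, -0.0, 0.0]
ft_force: [0.6, -1.0, -3.0]
grip_width: 0.463
grasp_force: 62.4
clock: 13.77
position: [0.4979, 0.2821, 0.0758]
ee_rot: [0.991, 0.134, 0.001, 0.0]
ft_force: [-3.1, -1.8, 6.0]
grip_width: 0.46
grasp_force: 63.3
```

```bash
python3 -m jog '{"offset":[[0,0,0],[0,0,0],[0,0,0],[0,0,0],[0,0,0.01],[0,0,0.035],[0,0,0.04],[0,0,0.04],[0,0,0]],"yaw":[0,0,0,0,0,0,0,0,0],"jaw":[0.4,0.2,0,0,0,0,0,0,0]}'; cat > pads.py <<'E'
from fit import *
def pads(x,which=('pad_yellow','pad_blue','pack_red')):
    X,Y,a=x; c,s=np.cos(a),np.sin(a); w=lambda u,v:(X+c*u-s*v,Y+s*u+c*v)
    d={'pack_red':box(X,Y,a,.015,.048,.12,.04),'pad_rear':box(X,Y,a,.012,.06,.132,.003),'pad_yellow':box(*w(-.0755,.045),a,.012,.087,.052,.003),'pad_blue':box(*w(-.0755,-.045),a,.012,.087,.052,.003)}
    return [d[k] for k in which]
def colmask(p):
    h=cv2.cvtColor(p['frame'],cv2.COLOR_RGB2HSV).astype(int)
    return h
E
python3 - <<'E'
from pads import *
T=manip.camera('top');S=manip.camera('side')
for p,l in((T,'T'),(S,'S')):
    D=[]
    for n,at in(('pad_yellow',(.5222,.045,.015)),('pad_blue',(.528,-.045,.015)),('pack_red',(.6,.005,.035))):
        m=getmask(p,n,at)
        if m is None: print(l,n,None); continue
        x,q=fit(lambda x:pads(x,(n,)),[(p,m.astype(float))],[.6005,.005,.063]); c=pads(x,(n,))[0].mean(0)
        print(l,n,int(m.sum()),np.round(c[:2],4),np.degrees(x[2]).round(1),round(q,3))
    S_=5; c0=(200,165) if l=='T' else (210,190)
    im=cv2.resize(p['frame'][c0[1]:c0[1]+110,c0[0]:c0[0]+110],None,fx=S_,fy=S_,interpolation=cv2.INTER_CUBIC)
    for b in pads([.6005,.005,np.radians(3.6)],('pad_yellow','pad_blue','pack_red')):
        uv=np.round((proj(p,b)-c0+.5)*S_-.5).astype(int)
        for i,j in((0,1),(2,3),(4,5),(6,7),(0,2),(1,3),(4,6),(5,7),(0,4),(1,5),(2,6),(3,7)): cv2.line(im,tuple(map(int,uv[i])),tuple(map(int,uv[j])),(0,255,255),1)
    save({'frame':im},'p5'+l+'.png')
a=cv2.imread('pics/p5T.png');b=cv2.imread('pics/p5S.png'); cv2.imwrite('pics/p5.png',cv2.resize(np.hstack([a,b]),(800,400),interpolation=cv2.INTER_AREA))
E
```

```text
clock: 14.52
position: [0.4998, 0.2845, 0.2085]
ee_rot: [0.991, 0.134, 0.005, -0.002]
ft_force: [1.1, 1.7, -0.4]
grip_width: 0.999
grasp_force: 0.0
T pad_yellow 506 [0.5228 0.046 ] 3.9 0.944
T pad_blue 503 [ 0.5274 -0.0436] 3.9 0.944
T pack_red 738 [0.5998 0.006 ] 1.4 0.949
S pad_yellow 430 [0.5206 0.0464] 4.5 0.924
S pad_blue 403 [ 0.5279 -0.0447] 3.1 0.928
S pack_red 310 [0.5838 0.0014] 21.4 0.447
```

View pics/p5.png

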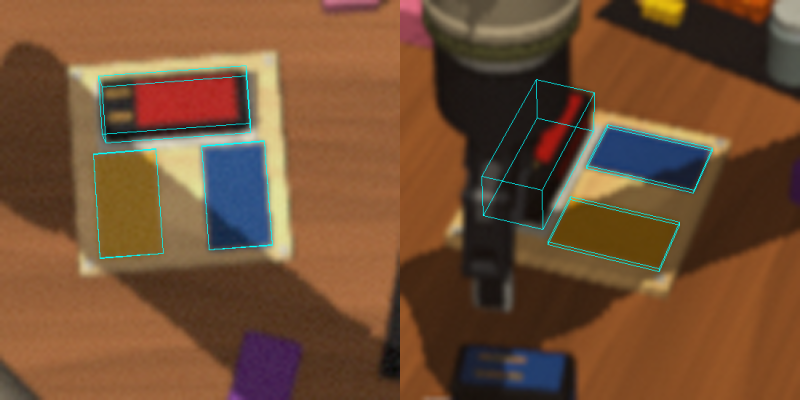

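```bash
python3 -m jog '{"offset":[[0.0093,-0.0252,0],[0.0093,-0.0252,0],[0.0093,-0.0252,0],[0.0093,-0.0252,0],[0.0093,-0.0252,0],[0.0093,-0.0252,0],[0.0093,-0.0252,0],[0.0093,-0.0252,0],[0.0093,-0.0252,0],[0.0093,-0.0252,0],[0.0093,-0.0252,0],[0,0,0],[0,0,0],[0,0,0],[0,0,0]],"yaw":[7.1,7.1,7.1,7.1,7.1,7.1,7.1,7.1,7.1,7.1,7.1,0,0,0,0],"jaw":[0,0,0,0,0,0,0,0,0,0,0,0,0,0,0]}' 60
python3 -c "
from h import *
o=manip.get_obs();print(o['position'],R.from_quat(o['ee_rot']).as_matrix().round(3),o['joint_pos'])"
```

```text
clock: 16.17
position: [0.5994, 0.0061, 0.1997]
ee_rot: [0.685, 0.728, 0.0, -0.0]
ft_force: [-0.6, 0.4, -0.6]
grip_width: 0.997
grasp_force: 0.0
[0.59935217 0.00614383 0.19970225] [[-0.061  0.998 -0.   ]
 [ 0.998  0.061  0.   ]
 [ 0.    -0.    -1.   ]] [ 0.64233317  0.45532216 -0.95397252  1.53732073  0.37636917  1.34485515
 -0.2875555 ]
```

```bash
python3 -m jog '{"offset":[[0,0,-0.03],[0,0,-0.04],[0,0,-0.04],[0,0,-0.035],[0,0,-0.02],[0,0,-0.01],[0,0,0],[0,0,0],[0,0,0],[0,0,0],[0,0,0],[0,0,0],[0,0,0],[0,0,0],[0,0,0]],"yaw":[0,0,0,0,0,0,0,0,0,0,0,0,0,0,0],"jaw":[0,0,0,0,0,0,0,0.3,0.4,0.5,0.7,1,1,1,1]}' 60
```

```text
clock: 17.42
position: [0.6009, 0.0048, 0.0268]
ee_rot: [0.686, 0.728, 0.001, 0.001]
ft_force: [-1.4, 0.5, 7.7]
grip_width: 0.55
grasp_force: 63.8
```

```bash
python3 -m jog '{"offset":[[0,0,0.01],[0,0,0.04],[0,0,0.04],[0,0,0.04],[-0.0057,-0.035,0],[-0.0057,-0.035,0],[-0.0057,-0.035,0],[-0.0057,-0.035,0],[-0.0057,-0.035,0],[-0.0057,-0.035,0],[-0.0057,-0.035,0],[-0.0057,-0.035,0],[-0.0057,-0.035,0],[-0.0057,-0.035,0],[0,0,0],[0,0,0],[0,0,0]],"yaw":[0,0,0,0,-1.54,-1.54,-1.54,-1.54,-1.54,-1.54,-1.54,-1.54,-1.54,-1.54,0,0,0],"jaw":[1,1,1,1,1,1,1,1,1,1,1,1,1,1,1,1,1]}'
python3 -m jog '{"offset":[[0,0,-0.02],[0,0,-0.03],[0,0,-0.03],[0,0,-0.03],[0,0,-0.015],[0,0,-0.007],[0,0,-0.002],[0,0,0],[0,0,-0.001],[0,0,-0.001],[0,0,0],[0,0,0]],"yaw":[0,0,0,0,0,0,0,0,0,0,0,0],"jaw":[1,1,1,1,1,1,1,1,1,1,1,1]}'
```

```text
clock: 18.83
position: [0.5428, -0.3447, 0.1552]
ee_rot: [0.777, 0.63, 0.0, -0.0]
ft_force: [0.7, 1.5, -4.2]
grip_width: 0.551
grasp_force: 64.2
clock: 19.83
position: [0.5431, -0.3456, 0.0196]
ee_rot: [0.777, 0.63, 0.0, 0.001]
ft_force: [0.7, 0.2, -3.5]
grip_width: 0.552
grasp_force: 64.0
```

```bash
python3 - <<'E'
from h import *
p=manip.camera('side'); save({'frame':cv2.resize(p['frame'][130:230,240:400],None,fx=4,fy=4,interpolation=cv2.INTER_CUBIC)},'s6.png')
E
```

```text
(no output)
```

View pics/s6.png

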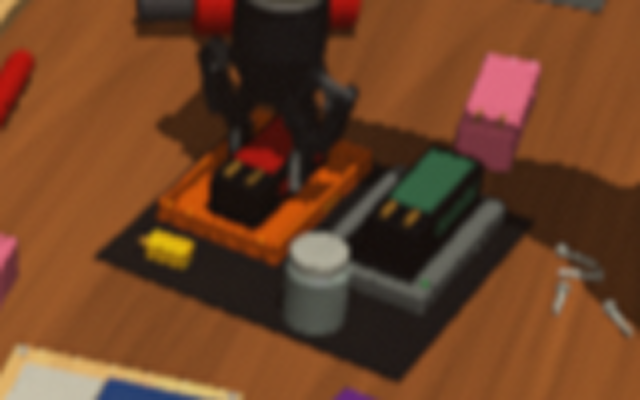

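```bash
python3 -m jog '{"offset":[[0,0,-0.001],[0,0,-0.0007],[0,0,-0.0005],[0,0,0],[0,0,0]],"yaw":[0,0,0,0,0],"jaw":[1,1,1,1,1]}'
```

```text
clock: 20.3
position: [0.543, -0.3456, 0.0188]
ee_rot: [0.777, 0.63, -0.0, 0.001]
ft_force: [-8.4, 3.7, 15.6]
grip_width: 0.55
grasp_force: 66.6
```

```bash
python3 -m jog '{"offset":[[0,0,0],[0,0,0],[0,0,0],[0,0,0],[0,0,0.02],[0,0,0.035],[0,0,0.04],[0,0,0.035],[-0.0267,0.0051,0],[-0.0267,0.0051,0],[-0.0267,0.0051,0],[-0.0267,0.0051,0],[-0.0267,0.0051,0],[0,0,0],[0,0,0],[0,0,0],[0,0,0]],"yaw":[0,0,0,0,0,0,0,0,0,0,0,0,0,0,0,0,0],"jaw":[0.5,0.4,0.3,0.3,0.3,0.3,0.2,0,0,0,0,0,0,0,0,0,0]}' 60
python3 - <<'E'
from fit import *
p=manip.camera('top');q=manip.camera('side');o=manip.get_obs();print(o['position'])
m=getmask(q,'pack_green',(.41,-.32,.04))
m2=getmask(p,'pack_green',(.41,-.32,.04))
for pp,mm in((p,m2),(q,m)):
    if mm is not None: print(fit(lambda x:[box(*x,.022,.048,.12,.04)],[(pp,mm.astype(float))],[.4097,-.32,-.2]),mm.sum())
for n in('pack_green','pack_red'): print([(np.round(r['at'],3),r['score']) for r in manip.tip_of(q,n)])
E
```

```text
clock: 21.72
position: [0.4103, -0.3198, 0.1469]
ee_rot: [0.777, 0.63, 0.0, 0.0]
ft_force: [-0.4, 0.2, 1.2]
grip_width: 1.003
grasp_force: 0.0
[ 0.41022534 -0.31956124  0.14661987]
(array([ 0.41018918, -0.31730031, -0.16933828]), np.float64(0.4672725823168301)) 368
(array([ 0.40796837, -0.32264787, -0.1483957 ]), np.float64(0.8994842852972658)) 580
[(array([ 0.351, -0.058,  0.001]), 0.93), (array([ 0.409, -0.322,  0.026]), 0.91), (array([ 0.393, -0.514,  0.004]), 0.71), (array([ 0.526, -0.045,  0.013]), 0.2)]
[(array([ 0.542, -0.346,  0.009]), 0.66), (array([ 0.745, -0.133, -0.002]), 0.57)]
```

```bash
python3 -m jog '{"offset":[[0,0,-0.03],[0,0,-0.035],[0,0,-0.03],[0,0,-0.012],[0,0,-0.004],[0,0,0],[0,0,0],[0,0,0],[0,0,0],[0,0,0],[0,0,0],[0,0,0],[0,0,0],[0,0,0]],"yaw":[0,0,0,0,0,0,0,0,0,0,0,0,0,0],"jaw":[0,0,0,0,0,0,0.3,0.4,0.5,0.7,1,1,1,1]}' 60; python3 -c "
from h import *
print(manip.get_obs()['position'])"
```

```text
clock: 23.18
position: [0.4101, -0.3206, 0.0372]
ee_rot: [0.777, 0.63, -0.0, 0.001]
ft_force: [-2.3, 0.0, 7.4]
grip_width: 0.545
grasp_force: 62.8
[ 0.41009202 -0.32057495  0.03720339]
```

```bash
python3 -m jog '{"offset":[[0,0,0.01],[0,0,0.035],[0,0,0.04],[0,0,0.035],[0.01901,0.03261,0],[0.01901,0.03261,0],[0.01901,0.03261,0],[0.01901,0.03261,0],[0.01901,0.03261,0],[0.01901,0.03261,0],[0.01901,0.03261,0],[0.01901,0.03261,0],[0.01901,0.03261,0],[0.01901,0.03261,0],[0,0,-0.04],[0,0,-0.03],[0,0,0],[0,0,0],[0,0,0],[0,0,0]],"yaw":[0,0,0,0,1.56,1.56,1.56,1.56,1.56,1.56,1.56,1.56,1.56,1.56,0,0,0,0,0,0],"jaw":[1,1,1,1,1,1,1,1,1,1,1,1,1,1,1,1,1,1,1,1]}'
python3 - <<'E'
from fit import *
o=manip.get_obs();P=o['position'];print(P); zb=P[2]-.0372+.022
T=manip.camera('top');S=manip.camera('side')
ims=[]
for p,c0 in((T,(200,150)),(S,(200,170))):
    r=[(np.round(r['at'],4),round(r['score'],2)) for r in manip.tip_of(p,'pack_green')];print(zb,r)
    m=getmask(p,'pack_green',(P[0],P[1],zb+.02))
    if m is not None: print(fit(lambda x:[box(*x,zb,.048,.12,.04)],[(p,m.astype(float))],[P[0],P[1],.065]),m.sum())
    im=cv2.resize(p['frame'][c0[1]:c0[1]+120,c0[0]:c0[0]+120],None,fx=5,fy=5,interpolation=cv2.INTER_CUBIC)
    for b in [box(P[0],P[1],np.radians(3.7),zb,.048,.12,.04),box(.6002,.0055,np.radians(3.7),.012,.06,.132,.003)]:
        uv=np.round((proj(p,b)-c0+.5)*5-.5).astype(int)
        for i,j in((0,1),(2,3),(4,5),(6,7),(0,2),(1,3),(4,6),(5,7),(0,4),(1,5),(2,6),(3,7)): cv2.line(im,tuple(map(int,uv[i])),tuple(map(int,uv[j])),(0,255,255),1)
    ims.append(im)
save({'frame':cv2.resize(np.hstack(ims),(800,400),interpolation=cv2.INTER_AREA)},'g7.png')
E
```

```text
clock: 24.85
position: [0.6006, 0.0059, 0.0882]
ee_rot: [0.685, 0.729, 0.001, 0.001]
ft_force: [0.4, 0.9, -3.1]
grip_width: 0.549
grasp_force: 63.4
[0.6006354  0.00590552 0.08824696]
0.07304695638699515 [(array([ 0.3493, -0.0612,  0.0044]), 0.94), (array([ 0.3939, -0.5124, -0.0037]), 0.71), (array([0.4978, 0.2781, 0.0043]), 0.35)]
0.07304695638699515 [(array([ 0.3482, -0.0579, -0.    ]), 0.93), (array([ 0.3938, -0.5131,  0.0038]), 0.7)]
(array([0.60584187, 0.01203907, 0.3009458 ]), np.float64(0.7082562906986092)) 561
```

View pics/g7.png

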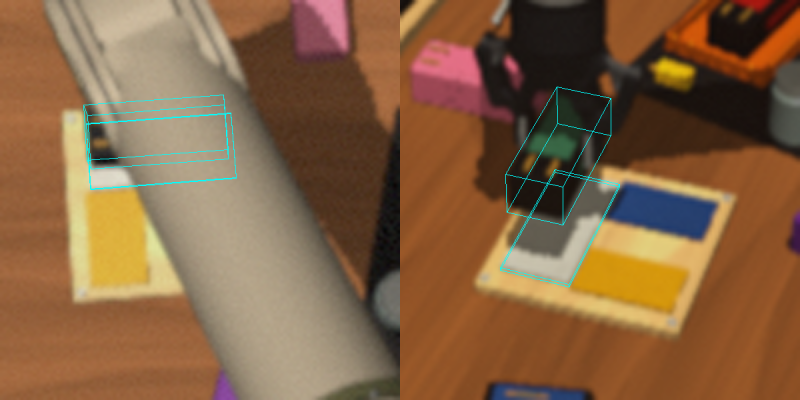

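```bash
python3 -m jog '{"offset":[[0,0,-0.015],[0,0,-0.02],[0,0,-0.012],[0,0,-0.005],[0,0,-0.002],[0,0,0],[0,0,-0.001],[0,0,-0.001],[0,0,0],[0,0,0]],"yaw":[0,0,0,0,0,0,0,0,0,0],"jaw":[1,1,1,1,1,1,1,1,1,1]}'
```

```text
clock: 25.98
position: [0.5996, 0.0062, 0.0301]
ee_rot: [0.684, 0.729, 0.0, 0.0]
ft_force: [0.6, -0.5, -3.3]
grip_width: 0.551
grasp_force: 63.6
```

```bash
python3 -m jog '{"offset":[[0.0005,-0.0005,-0.0005],[0,0,-0.0005],[0,0,0],[0,0,0]],"yaw":[0,0,0,0],"jaw":[1,1,1,1]}'
```

```text
clock: 26.32
position: [0.6002, 0.0057, 0.0293]
ee_rot: [0.684, 0.729, 0.0, 0.0]
ft_force: [-3.3, -1.8, 6.1]
grip_width: 0.545
grasp_force: 64.5
```

```bash
python3 -m jog '{"offset":[[0,0,0],[0,0,0],[0,0,0],[0,0,0],[0,0,0.02],[0,0,0.04],[0,0,0.04],[0,0,0.04],[0,0,0.03]],"yaw":[0,0,0,0,0,0,0,0,0],"jaw":[0.5,0.3,0.1,0,0,0,0,0,0]}' 60
python3 -m jog '{"offset":[[-0.0093,0.02513,0],[-0.0093,0.02513,0],[-0.0093,0.02513,0],[-0.0093,0.02513,0],[-0.0093,0.02513,0],[-0.0093,0.02513,0],[-0.0093,0.02513,0],[-0.0093,0.02513,0],[-0.0093,0.02513,0],[-0.0093,0.02513,0],[-0.0093,0.02513,0],[0,0,0],[0,0,0],[0,0,0],[0,0,0]],"yaw":[-7.11,-7.11,-7.11,-7.11,-7.11,-7.11,-7.11,-7.11,-7.11,-7.11,-7.11,0,0,0,0],"jaw":[0,0,0,0,0,0,0,0,0,0,0,0,0,0,0]}'
python3 - <<'E'
from pads import *
o=manip.get_obs();print(o['position'],R.from_quat(o['ee_rot']).as_matrix()[:2,0])
T=manip.camera('top');S=manip.camera('side')
m=getmask(T,'pack_green',(.6,.0055,.035)); 
x,q=fit(lambda x:pads(x,('pack_red',)),[(T,m.astype(float))],[.6002,.0055,.064]);print(x,np.degrees(x[2]),q)
for p in(T,S): print([(np.round(r['at'],4),round(r['score'],2)) for r in manip.tip_of(p,'pack_green')][:3])
ims=[]
for p,c0,bs in((T,(210,165),pads([.6002,.0055,.0645],('pack_red','pad_rear'))),(T,(210,165),[])):
    im=cv2.resize(p['frame'][c0[1]:c0[1]+80,c0[0]:c0[0]+80],None,fx=5,fy=5,interpolation=cv2.INTER_CUBIC)
    for b in bs:
        uv=np.round((proj(p,b)-c0+.5)*5-.5).astype(int)
        for i,j in((0,1),(2,3),(4,5),(6,7),(0,2),(1,3),(4,6),(5,7),(0,4),(1,5),(2,6),(3,7)): cv2.line(im,tuple(map(int,uv[i])),tuple(map(int,uv[j])),(0,255,255),1)
    ims.append(im)
save({'frame':np.hstack(ims)},'g8.png')
E
```

```text
clock: 27.07
position: [0.6004, 0.0063, 0.2021]
ee_rot: [0.684, 0.729, 0.001, 0.001]
ft_force: [1.0, -0.4, -0.4]
grip_width: 1.002
grasp_force: 0.0
clock: 28.32
position: [0.4983, 0.281, 0.1985]
ee_rot: [0.991, 0.134, -0.0, 0.0]
ft_force: [-0.5, -1.0, -0.5]
grip_width: 1.002
grasp_force: 0.0
[0.49825242 0.28098311 0.1984552 ] [0.963946  0.2660979]
[0.60117685 0.00492747 0.07586728] 4.346875173490977 0.9001316222441592
[(array([ 0.3922, -0.5127, -0.0016]), 0.83), (array([0.5993, 0.0071, 0.0163]), 0.82), (array([ 0.3546, -0.0588, -0.0013]), 0.55)]
[(array([ 0.394 , -0.5119,  0.0028]), 0.84), (array([0.6012, 0.0046, 0.0153]), 0.83), (array([ 0.351 , -0.0596, -0.0008]), 0.72)]
```

View pics/g8.png

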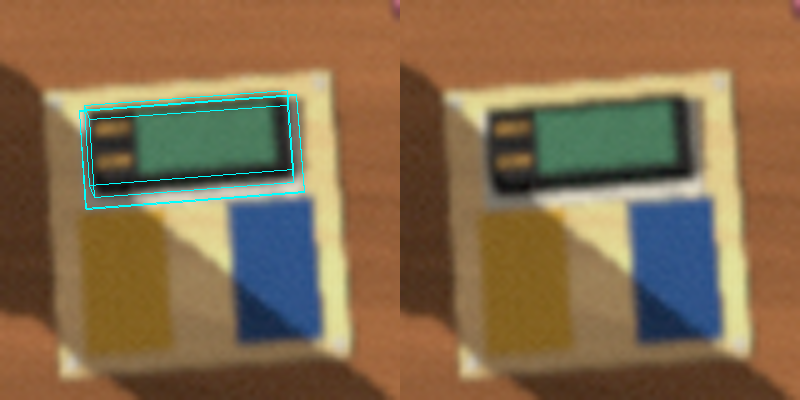

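```bash
python3 -m jog '{"offset":[[-0.0003,0.0008,-0.03],[0,0,-0.04],[0,0,-0.03],[0,0,-0.017],[0,0,-0.005],[0,0,0],[0,0,0],[0,0,0],[0,0,0],[0,0,0],[0,0,0],[0,0,0],[0,0,0],[0,0,0]],"yaw":[0,0,0,0,0,0,0,0,0,0,0,0,0,0],"jaw":[0,0,0,0,0,0,0,0.3,0.4,0.5,0.7,1,1,1]}' 60; python3 -m jog '{"offset":[[0,0,0],[0,0,0]],"yaw":[0,0],"jaw":[1,1]}'
```

```text
clock: 29.73
position: [0.4978, 0.2831, 0.0776]
ee_rot: [0.991, 0.134, 0.001, 0.0]
ft_force: [-0.1, -1.3, 6.5]
grip_width: 0.464
grasp_force: 60.7
clock: 29.9
position: [0.4978, 0.2831, 0.0776]
ee_rot: [0.991, 0.134, 0.001, 0.0]
ft_force: [-1.3, -1.0, 5.9]
grip_width: 0.458
grasp_force: 60.7
```

```bash
python3 -m jog '{"offset":[[0,0,0.01],[0,0,0.03],[0,0,0.04],[0,0,0.04],[0.00336,-0.03643,0],[0.00336,-0.03643,0],[0.00336,-0.03643,0],[0.00336,-0.03643,0],[0.00336,-0.03643,0],[0.00336,-0.03643,0],[0.00336,-0.03643,0],[0.00336,-0.03643,0],[0.00336,-0.03643,0],[0,0,0],[0,0,0],[0,0,0],[0,0,0]],"yaw":[0,0,0,0,-1.306,-1.306,-1.306,-1.306,-1.306,-1.306,-1.306,-1.306,-1.306,0,0,0,0],"jaw":[1,1,1,1,1,1,1,1,1,1,1,1,1,1,1,1,1]}'
python3 -m jog '{"offset":[[0,0,-0.02],[0,0,-0.03],[0,0,-0.03],[0,0,-0.015],[0,0,-0.006],[0,0,-0.002],[0,0,0],[0,0,0],[0,0,0],[0,0,0]],"yaw":[0,0,0,0,0,0,0,0,0,0],"jaw":[1,1,1,1,1,1,1,1,1,1]}'
```

```text
clock: 31.32
position: [0.5274, -0.0432, 0.1968]
ee_rot: [0.999, 0.033, -0.0, -0.0]
ft_force: [-0.5, 0.0, -4.2]
grip_width: 0.463
grasp_force: 62.0
clock: 32.15
position: [0.5282, -0.0449, 0.0947]
ee_rot: [0.999, 0.032, 0.001, 0.0]
ft_force: [-0.3, 0.2, -2.7]
grip_width: 0.462
grasp_force: 61.8
```

```bash
python3 -m jog '{"offset":[[0,0,-0.003],[0,0,-0.001],[0,0,-0.001],[0,0,-0.0005],[0,0,0],[0,0,0]],"yaw":[0,0,0,0,0,0],"jaw":[1,1,1,1,1,1]}'
```

```text
clock: 32.65
position: [0.5276, -0.045, 0.0886]
ee_rot: [0.999, 0.032, 0.0, 0.0]
ft_force: [-4.0, -0.2, 6.2]
grip_width: 0.461
grasp_force: 62.8
```

```bash
python3 -m jog '{"offset":[[0,0,0],[0,0,0],[0,0,0],[0,0,0],[0,0,0.015],[0,0,0.03],[0,0,0.04],[0,0,0.03]],"yaw":[0,0,0,0,0,0,0,0],"jaw":[0.4,0.2,0,0,0,0,0,0]}' 60
python3 -m jog '{"offset":[[-0.00485,0.03761,0],[-0.00485,0.03761,0],[-0.00485,0.03761,0],[-0.00485,0.03761,0],[-0.00485,0.03761,0],[-0.00485,0.03761,0],[-0.00485,0.03761,0],[-0.00485,0.03761,0],[-0.00485,0.03761,0],[-0.00485,0.03761,0],[-0.00485,0.03761,0],[0,0,0],[0,0,0],[0,0,0],[0,0,0],[0,0,0],[0,0,0]],"yaw":[1.068,1.068,1.068,1.068,1.068,1.068,1.068,1.068,1.068,1.068,1.068,0,0,0,0,0,0],"jaw":[0,0,0,0,0,0,0,0,0,0,0,0,0,0,0,0,0]}'
```

```text
clock: 33.32
position: [0.5277, -0.0446, 0.2056]
ee_rot: [0.999, 0.032, 0.001, -0.0]
ft_force: [0.8, -0.0, -0.3]
grip_width: 1.001
grasp_force: 0.0
clock: 34.73
position: [0.475, 0.3676, 0.2033]
ee_rot: [0.991, 0.133, 0.0, 0.0]
ft_force: [-0.5, 0.4, -0.2]
grip_width: 1.001
grasp_force: 0.0
```

Descend 0.127, correcting (-0.0005, +0.001).

```bash
python3 -m jog '{"offset":[[-0.0005,0.0008,-0.03],[0,0,-0.04],[0,0,-0.03],[0,0,-0.02],[0,0,-0.006],[0,0,0],[0,0,0],[0,0,0],[0,0,0],[0,0,0],[0,0,0],[0,0,0],[0,0,0],[0,0,0],[0,0,0]],"yaw":[0,0,0,0,0,0,0,0,0,0,0,0,0,0,0],"jaw":[0,0,0,0,0,0,0,0.3,0.4,0.5,0.7,1,1,1,1]}' 60; python3 -m jog '{"offset":[[0,0,0],[0,0,0]],"yaw":[0,0],"jaw":[1,1]}'
```

```text
clock: 35.98
position: [0.4742, 0.3697, 0.0781]
ee_rot: [0.991, 0.134, 0.001, 0.0]
ft_force: [-0.7, -2.5, 4.8]
grip_width: 0.461
grasp_force: 60.2
clock: 36.15
position: [0.4742, 0.3697, 0.0782]
ee_rot: [0.991, 0.134, 0.001, 0.0]
ft_force: [-1.4, -2.2, 5.4]
grip_width: 0.456
grasp_force: 60.2
```

```bash
python3 -m jog '{"offset":[[0,0,0.01],[0,0,0.03],[0,0,0.04],[0,0,0.04],[0.00531,-0.03606,0],[0.00531,-0.03606,0],[0.00531,-0.03606,0],[0.00531,-0.03606,0],[0.00531,-0.03606,0],[0.00531,-0.03606,0],[0.00531,-0.03606,0],[0.00531,-0.03606,0],[0.00531,-0.03606,0],[0,0,0],[0,0,0],[0,0,0],[0,0,0]],"yaw":[0,0,0,0,-1.306,-1.306,-1.306,-1.306,-1.306,-1.306,-1.306,-1.306,-1.306,0,0,0,0],"jaw":[1,1,1,1,1,1,1,1,1,1,1,1,1,1,1,1,1]}'
python3 -m jog '{"offset":[[0,0,-0.02],[0,0,-0.03],[0,0,-0.03],[0,0,-0.015],[0,0,-0.006],[0,0,-0.002],[0,0,0],[0,0,0],[0,0,0],[0,0,0]],"yaw":[0,0,0,0,0,0,0,0,0,0],"jaw":[1,1,1,1,1,1,1,1,1,1]}'
```

```text
clock: 37.57
position: [0.5211, 0.0467, 0.1973]
ee_rot: [0.999, 0.033, -0.0, -0.0]
ft_force: [0.3, -0.6, -3.4]
grip_width: 0.459
grasp_force: 62.7
clock: 38.4
position: [0.5221, 0.0452, 0.0952]
ee_rot: [0.999, 0.032, 0.001, 0.0]
ft_force: [-0.1, -0.1, -3.8]
grip_width: 0.459
grasp_force: 62.5
```

```bash
python3 -m jog '{"offset":[[0,0,-0.003],[0,0,-0.001],[0,0,-0.001],[0,0,-0.0005],[0,0,0],[0,0,0]],"yaw":[0,0,0,0,0,0],"jaw":[1,1,1,1,1,1]}'
```

```text
clock: 38.9
position: [0.5216, 0.045, 0.0892]
ee_rot: [0.999, 0.032, 0.0, 0.0]
ft_force: [-3.7, -1.6, 7.1]
grip_width: 0.461
grasp_force: 63.6
```

Release, lift, and retreat to the left for a final look.

```bash
python3 -m jog '{"offset":[[0,0,0],[0,0,0],[0,0,0],[0,0,0],[0,0,0.015],[0,0,0.03],[0,0,0.04],[0,0,0.03],[-0.004,0.036,0],[-0.004,0.036,0],[-0.004,0.036,0],[-0.004,0.036,0],[-0.004,0.036,0],[-0.004,0.036,0],[-0.004,0.036,0],[-0.004,0.036,0],[0,0,0],[0,0,0]],"yaw":[0,0,0,0,0,0,0,0,0,0,0,0,0,0,0,0,0,0],"jaw":[0.4,0.2,0,0,0,0,0,0,0,0,0,0,0,0,0,0,0,0]}' 60
python3 - <<'E'
from h import *
T=manip.camera('top');S=manip.camera('side')
a=cv2.imread('pics/t0.png')[:,:,::-1]
A=cv2.resize(a[165:265,205:305],(400,400),interpolation=cv2.INTER_CUBIC);B=cv2.resize(T['frame'][165:265,205:305],(400,400),interpolation=cv2.INTER_CUBIC)
save({'frame':np.hstack([A,B])},'f9.png'); save(S,'f9s.png')
for n in('pack_blue','pack_yellow','pack_green','pack_red','jar'):
    for p in(T,S): print(n,[np.round(r['at'],3).tolist() for r in manip.tip_of(p,n)[:3]])
E
```

```text
clock: 40.4
position: [0.488, 0.3359, 0.2035]
ee_rot: [0.999, 0.035, -0.0, -0.001]
ft_force: [0.4, -1.2, -0.7]
grip_width: 1.001
grasp_force: 0.0
pack_blue [[0.527, -0.05, 0.015]]
pack_blue [[0.527, -0.05, 0.018]]
pack_yellow [[0.518, 0.047, 0.015]]
pack_yellow [[0.521, 0.042, 0.014]]
pack_green [[0.392, -0.513, -0.005], [0.601, 0.008, 0.016], [0.355, -0.062, 0.001]]
pack_green [[0.349, -0.06, 0.004], [0.393, -0.513, 0.004], [0.529, -0.047, 0.015]]
pack_red [[0.544, -0.347, 0.011], [0.748, -0.141, 0.0]]
pack_red [[0.542, -0.345, 0.007]]
jar [[0.462, -0.203, 0.005]]
jar [[0.46, -0.211, 0.004]]
```

View pics/f9.png

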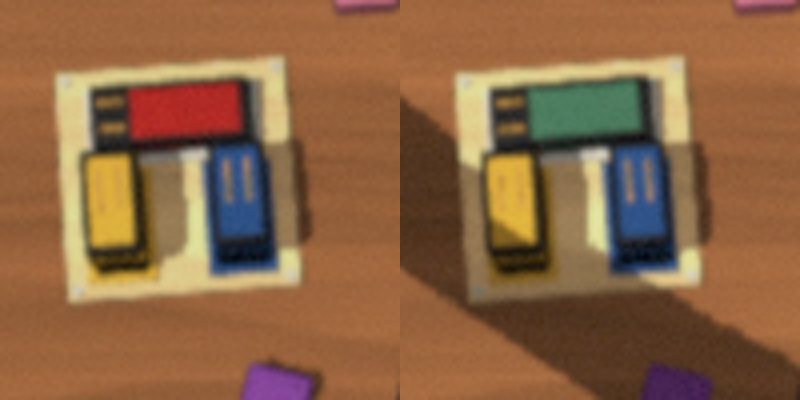

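View pics/f9s.png

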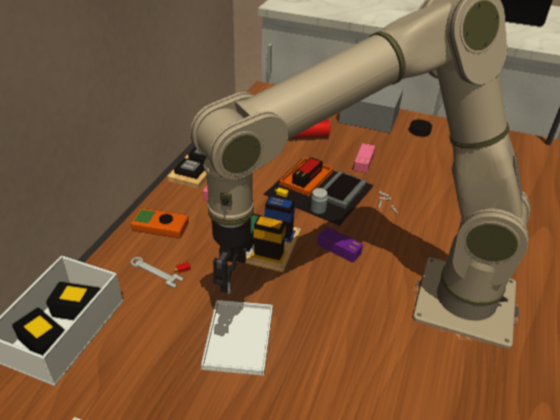

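The before/after crops match to within about 1 mm: green lies where red was, and yellow (517,200) and blue (640,190) stand on their pads. In the side view red is in the orange tray (307,172), the jar (319,200) has not moved and the gripper is free of everything.

```bash
python3 -c "
from workcell import manip
print(manip.hand_in())"
```

```text
the job is handed in; nothing more can be done
None
```

The swap is done and handed in at about 41 s on the clock. The green pack sits square on the white pad, the red pack lies flat in the scrap tray, and the blue and yellow packs stand upright on their own pads. The jar was left alone, everything is released, and I checked the placements in the camera images only.

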